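Mirror check of a lacquered game piece with tongs

TASK

At the game shop's repair counter three freshly lacquered wooden game pieces are drying on a small rack. Take the steel tongs from the counter, close them on the castle tower (the straight round one with the battlements), lift it off the rack and finish holding it still in the tongs, upright, about 10 cm above the middle of the round mirror so that its underside can be checked. The lacquer is tacky: only the tongs may touch the tower, never the gripper's own fingers, and the other two pieces must be left as they stand; do not put anything down at the end.

Things in the scene. Friction and masses are not known exactly. Their poses are not given: they have to be found in the camera images.
- tongs: spring-open steel tongs, 237 mm long, 110 g, lying flat on the counter, arms side by side. Origin: underside, at the grip spot midway along the tongs and midway between the arms (near the centre of mass); x along the tongs to the tips, y to the left arm, z up. Hinge at x = -110 mm, tips at x = 85 to 115 mm
- tongs_grip (a point): grip spot, 15 mm above the tongs' origin, midway between two flat upright black plastic grip plates on the arms, each 54 mm long along the tongs (27 mm either way) and 30 mm high from the tongs' underside. Over their outsides: 56 mm when free, 30 mm when the tips are closed on the tower
- tongs_tips (a point): the point midway between the two tips, 100 mm ahead of the tongs' origin and 13 mm above their underside. The tip plates are upright, 30 mm long, 4 mm thick, 26 mm high (from the underside up); the free gap between them is 76 mm, and about 57 mm when the grip plates are squeezed to 46 mm
- tongs_right: the right-hand (-y) arm of the tongs; its origin is on the hinge, 110 mm behind the tongs' origin, its x axis runs along the arm towards the tip; it turns by the mirror image of the left arm
- tongs_left (a joint): closing angle of each arm of the tongs (rad; both arms move alike): 0 sprung fully open, about 0.12 closed on the tower's 26 mm body, 0.17 fully shut. Spring force at the grip plates: 5.5 N starts the closing, 8 N squeezes them to 46 mm over the outsides, 12 N to 30 mm; squeezed to 46 mm the tongs can be carried open
- tower: castle tower of turned wood, 30 g, standing on the rack: foot disc 34 mm wide and 7 mm high, straight round body 26 mm wide from 7 to 40 mm height, crown 31 mm wide from 40 to 46 mm, with low battlements to 52 mm. Origin: centre of the underside; z up
- pawn: another piece on the rack, same wood and foot, 48 mm high, a narrow neck with a ball head; to be left alone. Origin: centre of the underside
- cone: another piece on the rack, same wood and foot, a plain pointed cone 50 mm high; to be left alone. Origin: centre of the underside
- rack: fixed wooden drying rack, a board 75 mm (x) by 260 mm (y), top 40 mm above the counter. Origin: centre of its underside on the counter; x points across the board away from the robot, y along the row. The three pieces stand in a row along y, 83 mm apart, in any order
- mirror: round inspection mirror lying on the counter, fixed, 150 mm wide, 6 mm thick. Origin: centre of its underside

How it is judged:
By the outcome, as a careful person would: the job done as asked, in the order asked, and still so for the second after the job is handed in, while the arm keeps its last pose, push and grip.
It also fails if it takes over 48 s, if anything falls off the work surface, if the arm or the gripper's body presses on something with over 40 N, if the wrist force passes 120 N, or if a joint passes its speed limit or range.

ROBOT

A 6-joint arm with a two-finger parallel gripper is mounted at the origin on the work surface. World frame = base frame: x ahead of the robot, y to its left, z up, the work surface at z = 0. Lengths are in m, angles in rad, forces in N, time in s.
With the tool pointing down it reaches from about 0.35 to 0.775 m from the base axis. Payload 7.3 kg.
Tool frame: the origin (TCP) lies at the very end of the fingers, on their centre line; the grasp point (between the pads) lies 19 mm behind it (robot.tcp_to_grasp is the z of the grasp point in the tool frame, in m); z points along the fingers, y is the line along which they close (so a half turn about z gives the same grasp; the last joint's range is limited). The gripper opens to 92 mm and grips with 3 to 60 N. Pads are 19 mm wide; open, the fingers measure 130 mm over their backs; the gripper's body (75 mm by 190 mm) begins 47 mm behind the grasp point.
Start: joints at [-1.443, 0.342, 1.524, -0, 1.275, -0.146], TCP at [0.142, -0.505, 0.227] pointing down, gripper open.
Joint ranges: [-2.53, 2.53], [-0.77, 2.02], [0.04, 2.7], [-1, 4.14], [0.28, 2.66], [-3.11, 3.11]. Speed limits (rad/s): [2.57, 2.57, 3.14, 3.14, 3.14, 3.14].

INTERFACE

Orientations are given as [roll, pitch, yaw] about the fixed x, y, z axes, in that order (R = Rz(yaw) Ry(pitch) Rx(roll)).
In Python, from cell import monitor, read_camera, get_calibration, job, robot gives the robot as it stands. The module is installed in compiled form; this text tells all that it offers.
- The arm moves only by the tool send_rows, never from a script. Its argument "targets" is a list of rows, each an object with "translation": the shift along the tool's x, y, z in cm, a list of three; "spin": the turn about the tool's z in degrees; "jaw": the opening, from 0 (shut) to 1 (fully open). A call has exactly 5 rows; each row is the pose to reach, as a shift and turn from the pose commanded when the call began, along the tool's axes at that moment; what a row does not reach only later rows make up. A row lasts 1/10 s, in which the tool goes at most 50 mm and 8.59 degrees, less where a joint would pass 70% of its speed; a pose out of reach is approached as far as the arm can. A call with a gripper value outside its range is refused whole. The fingers move at their own pace and stop on an object; "force" is the grip in N (left out, the last holds). Time passes only in rows, so rows that repeat a pose let the fingers close, or fill a call up. It gives the time, the measured TCP pose, the force, the opening and the grip force at its end, in the units of the state.
- monitor.observe(): the state, without advancing time (a new reading comes with each control period).
- read_camera(name): name is "scene" or "top" or "wrist"; returns (picture, depth): 420x560x3 uint8, red, green, blue; 420x560 float32, m along the optical axis (not along the pixel's ray), 0 where there is no reading.
- get_calibration(name): a dict with "intrinsics" (3x3 intrinsics, pixels), "origin" and "orientation" of the camera in the world; the wrist camera has in their place "hand_eye" (4x4, takes a point from camera to tool coordinates, whose origin is the TCP and whose axes are the flange's). Camera axes: x right, y up, looking along -z (the intrinsics and any distortion apply to the point x, -y, -z); pixel columns grow to the right and rows downward; lengths in m; the calibration is good to about 2 mm. A picture is of the moment at which its call begins: read the wrist's pose just before it. get_calibration takes no time and is no camera call.
- job.hand_in(): hands the job in; it is judged then, once.
The state is a dict: "time": time; "qpos": joint angles; "qvel": joint speeds; "joint_efforts": joint torques, N m; "tool_pos": TCP position; "tool_rot": TCP orientation; "contact_force": force on the tool from outside, world axes, zero at the start; "torque": the same for the moment, N m; "opening": finger opening in m; "grip_force": force on a finger pad.
Only numpy, scipy, OpenCV 4.12 (cv2) and the standard library are available. Lean on these libraries where they do the work, as an engineer would, in place of code of your own. Each camera call takes 0.05 s, during which the arm holds its last target. There are 200 camera calls.

## Working session

There is one attempt and no reset: what is moved stays moved. The work goes in short steps, Python scripts to look and compute and a tool call to move; the robot and the scene stay as the last step left them, time stands still between calls to the robot, and variables do not carry over. Pictures are saved under pics/ and viewed, at most 10 in all, crops included, and the job is handed in when it is done.

Besides the shell and the picture viewer there is one more tool, called after ">>>" as name([rows], argument=value, ...), one row to a line, values as JSON. send_rows: Moves the arm, as the interface text tells. Its arguments: {"type":"object","properties":{"targets":{"type":"array"},"force":{"type":"number"}},"required":["targets"]}

```bash
mkdir -p pics
cat > h.py <<'E'
import numpy as np, cv2
from cell import monitor, read_camera, get_calibration, job, robot
from scipy.spatial.transform import Rotation as R
def Rm(o):
    o=np.array(o,float)
    return o if o.shape==(3,3) else R.from_euler('xyz',o).as_matrix()
def cam(name,s=None):
    c=get_calibration(name); K=np.array(c['intrinsics'])
    if 'hand_eye' in c:
        s=s or monitor.observe(); H=np.array(c['hand_eye']); Rt=Rm(s['tool_rot'])
        return K,Rt@H[:3,:3],Rt@H[:3,3]+np.array(s['tool_pos'])
    return K,Rm(c['orientation']),np.array(c['origin'])
def cloud(name,d,s=None):
    K,Rc,o=cam(name,s); v,u=np.mgrid[:d.shape[0],:d.shape[1]]
    p=np.stack([(u-K[0,2])/K[0,0]*d,-(v-K[1,2])/K[1,1]*d,-d],-1)
    return p@Rc.T+o
E
python3 - <<'E'
from h import *
s=monitor.observe(); print(s)
for n in ['top','scene','wrist']:
    c=get_calibration(n); print(n,c)
for n in ['top','scene']:
    p,d=read_camera(n); np.savez('%s0.npz'%n,p=p,d=d); cv2.imwrite('pics/%s0.png'%n,p[:,:,::-1])
print(robot.tcp_to_grasp)
E
```

```text
{'time': 0.0, 'qpos': array([-1.44298340e+00,  3.42724797e-01,  1.52501931e+00,  2.45442555e-05,
        1.27541622e+00, -1.46006096e-01]), 'qvel': array([-0.0001575 , -0.00103557,  0.00124751, -0.00160834,  0.00053261,
       -0.00062476]), 'joint_efforts': array([ 1.17280113e-03, -4.31239522e+01, -2.44218636e+01,  7.18871481e-02,
        5.60763048e-02, -1.26902819e-04]), 'tool_pos': array([ 0.14193772, -0.50501993,  0.2260431 ]), 'tool_rot': array([-3.14004507e+00, -2.51297850e-04,  2.73811663e-01]), 'contact_force': array([0.0921567 , 0.42080924, 1.07164975]), 'torque': array([ 0.02356098,  0.02001687, -0.00795611]), 'grip_force': 0.0, 'opening': 0.09176199963605852}
top {'intrinsics': array([[542.18341279,   0.        , 283.62715729],
       [  0.        , 542.18341279, 212.15948985],
       [  0.        ,   0.        ,   1.        ]]), 'origin': array([ 0.39718884, -0.03287714,  1.12669628]), 'orientation': array([ 0.11875965, -0.00172294, -1.58789125])}
scene {'intrinsics': array([[489.49416547,   0.        , 274.72110902],
       [  0.        , 489.49416547, 212.79900594],
       [  0.        ,   0.        ,   1.        ]]), 'origin': array([1.30657189, 0.22981132, 0.6642519 ]), 'orientation': array([0.93178592, 0.0117955 , 1.86918357])}
wrist {'intrinsics': array([[294.09838504,   0.        , 277.79278665],
       [  0.        , 294.09838504, 210.85895919],
       [  0.        ,   0.        ,   1.        ]]), 'hand_eye': array([[-1.07714603e-03,  9.67792196e-01,  2.51748097e-01,
         6.74821581e-02],
       [ 9.99999231e-01,  1.19699875e-03, -3.22945241e-04,
         7.25699471e-04],
       [-6.13886040e-04,  2.51747555e-01, -9.67792742e-01,
        -1.56973822e-01],
       [ 0.00000000e+00,  0.00000000e+00,  0.00000000e+00,
         1.00000000e+00]])}
-0.0188
```

View pics/top0.png

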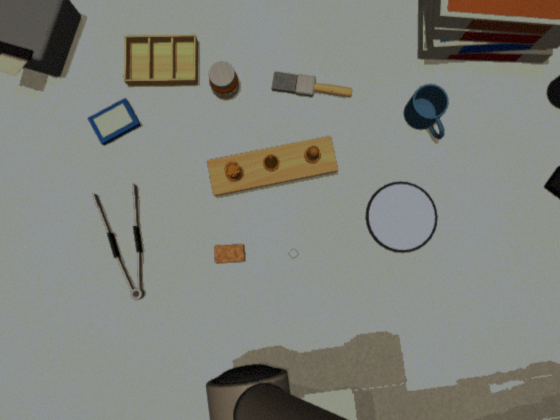

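View pics/scene0.png

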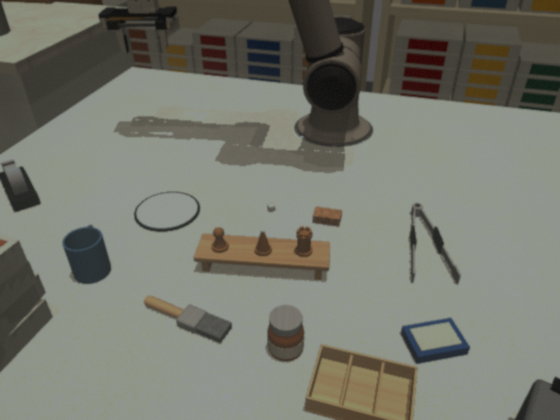

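The top view shows the tongs with hinge at (137,294), tips at (97,195) and (136,186), and black plates near (113,245) and (138,239). The rack is centred at (272,166). The tower is its left end piece at (233,171), with the cone in the middle and the pawn on the right. The mirror is at (402,216). The scene view confirms the battlemented piece at (304,240).

```bash
cat >> h.py <<'E'
def ray(name,uv,z,s=None):
    K,Rc,o=cam(name,s); uv=np.atleast_2d(uv).astype(float)
    d=np.c_[(uv[:,0]-K[0,2])/K[0,0],-(uv[:,1]-K[1,2])/K[1,1],-np.ones(len(uv))]@Rc.T
    return o+d*((z-o[2])/d[:,2])[:,None]
def blobs(m,a,off=(0,0)):
    n,l,st,c=cv2.connectedComponentsWithStats(m.astype(np.uint8))
    return [(st[i,4],c[i]+off,l==i) for i in range(1,n) if st[i,4]>=a]
E
python3 - <<'E'
from h import *
f=np.load('top0.npz'); p,d=f['p'],f['d']; W=cloud('top',d); g=p.max(2)
print('counter z',np.median(W[300:330,180:220,2]))
# tongs
sub=np.s_[170:310,80:155]
m=g[sub]<45
for a,c,l in blobs(m,25,(80,170)):
    P=ray('top',c,0.03)[0]; v,u=np.nonzero(l); print('dark',a,c.round(1),P.round(4), cv2.minAreaRect(np.c_[u,v].astype(np.float32)))
print(ray('top',[[137,294]],0.015),ray('top',[[97,195],[136,186]],0.026))
# pieces by height
for lo in (0.055,0.075):
  mm=(W[...,2]>lo)&(W[...,2]<0.11); mm[:,:205]=0;mm[:,345:]=0;mm[:130]=0;mm[200:]=0
  for a,c,l in blobs(mm,8): print('piece',lo,a,c.round(1),W[l].mean(0).round(4),W[l].max(0).round(4))
# rack top
mm=(abs(W[...,2]-0.04)<0.006); mm[:,:200]=0;mm[:,350:]=0;mm[:130]=0;mm[200:]=0
a,c,l=max(blobs(mm,100),key=lambda b:b[0]); 
r=cv2.minAreaRect((W[l][:,:2]*1000).astype(np.float32)); print('rack',W[l].mean(0),r)
# mirror ring
sub=np.s_[170:262,355:450]; mm=(g[sub]<70); a,c,l=max(blobs(mm,50,(355,170)),key=lambda b:b[0]); v,u=np.nonzero(l)
P=ray('top',np.c_[u+355,v+170],0.006)[:,:2]; (x,y),rr=cv2.minEnclosingCircle((P*1000).astype(np.float32)); print('mirror',x,y,rr)
E
```

```text
counter z 0.00016888881617316276
dark 131 [137.6 238.5] [0.4792 0.2594 0.03  ] ((57.743247985839844, 68.95945739746094), (26.468236923217773, 5.096368789672852), 80.53767395019531)
dark 140 [113.4 244.3] [0.4684 0.3081 0.03  ] ((33.339622497558594, 74.18868255615234), (27.746829986572266, 5.49442195892334), 74.05460357666016)
[[0.3677234  0.26303928 0.015     ]] [[0.57037768 0.34510192 0.026     ]
 [0.58773954 0.26544363 0.026     ]]
piece 0.055 115 [312.7 152. ] [ 0.6405 -0.0961  0.0797] [ 0.6528 -0.0859  0.0916]
piece 0.055 98 [270.6 161.6] [ 0.6249 -0.0128  0.0694] [ 0.6383 -0.0011  0.0933]
piece 0.055 216 [231.8 169.6] [0.6066 0.0628 0.0863] [0.6222 0.0784 0.0979]
piece 0.075 95 [312.9 151. ] [ 0.6414 -0.0964  0.0842] [ 0.6528 -0.0866  0.0916]
piece 0.075 28 [270.4 159.8] [ 0.6259 -0.0126  0.0819] [ 0.6343 -0.0058  0.0933]
piece 0.075 203 [231.6 169.1] [0.6071 0.0631 0.0879] [0.6222 0.0784 0.0979]
rack [ 0.62194498 -0.01549125  0.04014951] ((623.514404296875, -14.423049926757812), (76.71678924560547, 260.3599853515625), 10.63713550567627)
mirror 517.6296997070312 -281.16595458984375 74.07286071777344
```

Everything checks against the given sizes: plate spacing 50 mm, mirror radius 74 mm, piece heights 92 to 98 mm. Moving to the tongs now, by way of a point well out from the base.

>>> send_rows([
  {"translation": [3.6,-2.7,0.2],"spin": 0,"jaw": 1},
  {"translation": [7.3,-5.3,0.4],"spin": 0,"jaw": 1},
  {"translation": [10.9,-8.0,0.6],"spin": 0,"jaw": 1},
  {"translation": [14.6,-10.7,0.8],"spin": 0,"jaw": 1},
  {"translation": [18.2,-13.3,1.0],"spin": 0,"jaw": 1},
])

```text
time: 0.6
tool_pos: [0.2819, -0.3264, 0.2164]
tool_rot: [-3.141, 0.0, 0.273]
contact_force: [0.9, -0.9, -0.5]
opening: 0.0919
grip_force: 0.0
```

>>> send_rows([
  {"translation": [3.6,-2.7,0.2],"spin": 0,"jaw": 1},
  {"translation": [7.3,-5.3,0.4],"spin": 0,"jaw": 1},
  {"translation": [10.9,-8.0,0.6],"spin": 0,"jaw": 1},
  {"translation": [14.6,-10.7,0.8],"spin": 0,"jaw": 1},
  {"translation": [18.2,-13.3,1.0],"spin": 0,"jaw": 1},
])

```text
time: 1.1
tool_pos: [0.4212, -0.1491, 0.2065]
tool_rot: [-3.142, 0.0, 0.274]
contact_force: [0.7, -0.5, -0.0]
opening: 0.0916
grip_force: 0.0
```

>>> send_rows([
  {"translation": [1.7,-4.0,0],"spin": 0.6,"jaw": 1},
  {"translation": [3.4,-8.1,0],"spin": 1.3,"jaw": 1},
  {"translation": [5.1,-12.1,0],"spin": 1.9,"jaw": 1},
  {"translation": [6.7,-16.1,0],"spin": 2.6,"jaw": 1},
  {"translation": [8.4,-20.1,0],"spin": 3.2,"jaw": 1},
])

```text
time: 1.6
tool_pos: [0.4467, 0.0671, 0.2065]
tool_rot: [3.142, 0.001, 0.217]
contact_force: [0.9, -0.1, 0.4]
opening: 0.092
grip_force: 0.0
```

Run:
```python
from h import *
s=monitor.observe(); p,d=read_camera('wrist'); np.savez('w0.npz',p=p,d=d,tp=s['tool_pos'],tr=s['tool_rot']); cv2.imwrite('pics/w0.png',p[:,:,::-1])
print(s['tool_pos'],s['tool_rot'])
t=np.array([.4738,.2837,.2])-s['tool_pos']; print('to tongs in tool cm',(Rm(s['tool_rot']).T@t)*100)
```

```text
[0.44665701 0.06708264 0.20650318] [3.14155962e+00 5.07148950e-04 2.17485036e-01]
to tongs in tool cm [  7.32474006 -20.56579919   0.64592347]
```

View pics/w0.png

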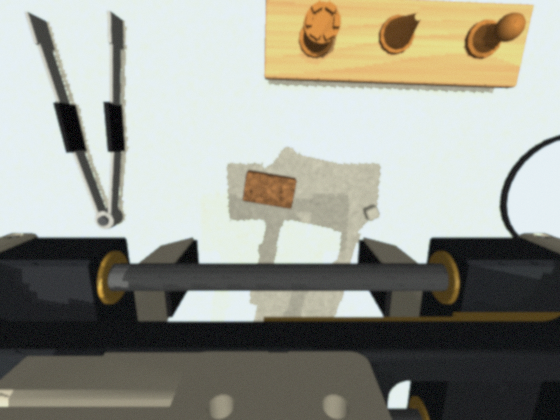

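The wrist view shows the tongs with plates at (70,127) and (115,127). The tower is at (320,25), the cone at (400,33) and the pawn at (500,33) on the rack.

Run:
```python
from h import *
f=np.load('w0.npz'); p,d=f['p'],f['d']; s=dict(tool_pos=f['tp'],tool_rot=f['tr']); W=cloud('wrist',d,s); g=p.max(2)
sub=np.s_[90:165,40:140]; m=g[sub]<50
cs=[]
for a,c,l in blobs(m,80,(40,90)):
    v,u=np.nonzero(l); P=W[sub][l]; cs.append(ray('wrist',c,0.030,s)[0]); print(a,c.round(1),cs[-1].round(4),'depth',np.median(P,0).round(4), P[:,2].max())
mid=(cs[0]+cs[1])/2; dd=cs[0]-cs[1]; print('mid',mid,np.hypot(*dd[:2]),'yaw',np.arctan2(*([dd[0],-dd[1]] if dd[1]<0 else [-dd[0],dd[1]])))
print('hinge',ray('wrist',[107,218],.02,s),'tips',ray('wrist',[[36,15],[116,15]],.026,s))
mm=(W[...,2]>0.083)&(W[...,2]<0.11); mm[90:]=0
for a,c,l in blobs(mm,20):
    P=W[l]; top=P[P[:,2]>P[:,2].max()-.012]; (x,y),r=cv2.minEnclosingCircle((top[:,:2]*1000).astype(np.float32)); print('piece',a,c.round(1),x,y,r,P[:,2].max())
mm=(abs(W[...,2]-0.04)<0.006); mm[100:]=0; a,c,l=max(blobs(mm,100),key=lambda b:b[0]); print('rack',a,cv2.minAreaRect((W[l][:,:2]*1000).astype(np.float32)))
```

```text
865 [ 70.1 126.8] [0.4719 0.3035 0.03  ] depth [0.4705 0.3117 0.0181] 0.3634438261487359
699 [114.4 127. ] [0.482  0.2563 0.03  ] depth [0.4812 0.2625 0.0189] 0.3634438261487359
mid [0.47698079 0.27992311 0.03      ] 0.048287988968252496 yaw 0.21147968645609552
hinge [[0.37221018 0.2621152  0.02      ]] tips [[0.57421072 0.34424374 0.026     ]
 [0.59157058 0.26537069 0.026     ]]
piece 1232 [321.7  21.5] 609.6417236328125 64.3778305053711 15.773767471313477 0.0931127733216589
piece 65 [413.6  19. ] 629.3323974609375 -11.091256141662598 4.475241184234619 0.0895495553444165
piece 343 [514.8  23.7] 644.0748291015625 -94.73857116699219 9.079719543457031 0.08839634904839794
rack 17464 ((625.3536376953125, -13.856918334960938), (75.76869201660156, 260.5541076660156), 10.511959075927734)
```

>>> send_rows([
  {"translation": [1.5,-4.1,1.5],"spin": 0,"jaw": 1},
  {"translation": [3.0,-8.1,3.0],"spin": 0,"jaw": 1},
  {"translation": [4.4,-12.2,4.5],"spin": 0,"jaw": 1},
  {"translation": [5.9,-16.2,6.0],"spin": 0,"jaw": 1},
  {"translation": [7.4,-20.3,7.5],"spin": 0,"jaw": 1},
])

```text
time: 2.15
tool_pos: [0.4752, 0.2809, 0.1307]
tool_rot: [3.141, 0.001, 0.218]
contact_force: [0.6, -0.4, 0.5]
opening: 0.0918
grip_force: 0.0
```

```bash
cat > w.py <<'E'
import sys
from h import *
def snap(n):
    s=monitor.observe(); p,d=read_camera('wrist'); np.savez(n+'.npz',p=p,d=d,tp=s['tool_pos'],tr=s['tool_rot']); cv2.imwrite('pics/%s.png'%n,p[:,:,::-1]); print(s['tool_pos'],s['tool_rot'],s['opening'],s['grip_force'],s['time']); return s,p,d
if __name__=='__main__': snap(sys.argv[1])
E
python3 w.py w1
```

```text
[0.47524228 0.28091195 0.13073754] [3.14127645e+00 5.74521090e-04 2.18004219e-01] 0.09180056307264235 0.0 2.15
```

View pics/w1.png

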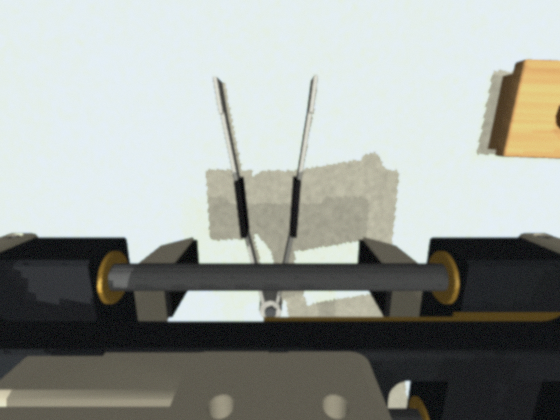

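The tongs lie straight ahead, with the plates at (241,208) and (296,208). Their mid-line is about 9 px left of the fingers' centre line.

Run:
```python
from h import *
f=np.load('w1.npz'); p,d=f['p'],f['d']; s=dict(tool_pos=f['tp'],tool_rot=f['tr']); W=cloud('wrist',d,s); g=p.max(2)
Rt=Rm(f['tr']); T=lambda P:(np.atleast_2d(P)-f['tp'])@Rt*1000
m=g[165:238,225:310]<50
for a,c,l in blobs(m,80,(225,165)):
    v,u=np.nonzero(l); v=v+165;u=u+225
    a0,b0=v.min(),v.max()
    q=[[u[v==a0+2].mean(),a0],[u[v==b0-2].mean(),b0]]
    print(a,c,'rows',a0,b0,'tool mm c@.030',T(ray('wrist',c,.03,s)).round(1),'ends',T(ray('wrist',q,.03,s)).round(1).tolist())
print('tips',T(ray('wrist',[[218,80],[315,79]],.026,s)).round(1),'hinge',T(ray('wrist',[270,307],.02,s)).round(1))
```

```text
428 [241.69626168 207.14252336] rows 178 236 tool mm c@.030 [[  4.  -31.8 100.7]] ends [[30.4, -32.4, 100.7], [-23.5, -30.0, 100.7]]
305 [294.43934426 207.00655738] rows 178 235 tool mm c@.030 [[  4.1  15.8 100.7]] ends [[30.4, 16.4, 100.7], [-22.6, 14.9, 100.8]]
tips [[110.9 -48.3 104.7]
 [111.6  31.6 104.7]] hinge [[-104.2   -7.3  110.8]]
```

>>> send_rows([
  {"translation": [0.3,-0.8,2.5],"spin": 0,"jaw": 1},
  {"translation": [0.3,-0.8,6.0],"spin": 0,"jaw": 1},
  {"translation": [0.3,-0.8,9.5],"spin": 0,"jaw": 1},
  {"translation": [0.3,-0.8,11.6],"spin": 0,"jaw": 1},
  {"translation": [0.3,-0.8,12.5],"spin": 0,"jaw": 1},
], force=20)

```text
time: 2.7
tool_pos: [0.4751, 0.287, 0.0042]
tool_rot: [3.141, 0.005, 0.218]
contact_force: [-0.2, -0.1, 0.3]
opening: 0.0919
grip_force: 0.0
```

>>> send_rows([
  {"translation": [0,0,0],"spin": 0,"jaw": 0.7},
  {"translation": [0,0,0],"spin": 0,"jaw": 0.6},
  {"translation": [0,0,0],"spin": 0,"jaw": 0.55},
  {"translation": [0,0,0],"spin": 0,"jaw": 0.5},
  {"translation": [0,0,0],"spin": 0,"jaw": 0.5},
], force=20)

```text
time: 3.2
tool_pos: [0.4772, 0.2883, 0.0076]
tool_rot: [-3.141, -0.002, 0.218]
contact_force: [0.7, 0.6, 3.3]
opening: 0.0563
grip_force: 6.9
```

>>> send_rows([
  {"translation": [0,0,0],"spin": 0,"jaw": 0.5},
  {"translation": [0,0,0],"spin": 0,"jaw": 0.5},
  {"translation": [0,0,0],"spin": 0,"jaw": 0.5},
  {"translation": [0,0,0],"spin": 0,"jaw": 0.5},
  {"translation": [0,0,0],"spin": 0,"jaw": 0.5},
])

```text
time: 3.7
tool_pos: [0.4776, 0.2885, 0.0076]
tool_rot: [-3.141, -0.003, 0.218]
contact_force: [1.0, 1.7, 6.2]
opening: 0.0463
grip_force: 9.8
```

>>> send_rows([
  {"translation": [0,0,-0.5],"spin": 0,"jaw": 0.5},
  {"translation": [0,0,-1.5],"spin": 0,"jaw": 0.5},
  {"translation": [0,0,-3.5],"spin": 0,"jaw": 0.5},
  {"translation": [0,0,-6.0],"spin": 0,"jaw": 0.5},
  {"translation": [0,0,-8.0],"spin": 0,"jaw": 0.5},
])

```text
time: 4.2
tool_pos: [0.4764, 0.2878, 0.0882]
tool_rot: [3.141, 0.0, 0.218]
contact_force: [-0.5, 0.2, -0.7]
opening: 0.0462
grip_force: 7.4
```

```bash
python3 w.py w2
```

```text
[0.47642301 0.28778174 0.08815638] [3.14136941e+00 1.18660822e-04 2.17885043e-01] 0.046155054650768926 7.407926023006439 4.2
```

View pics/w2.png

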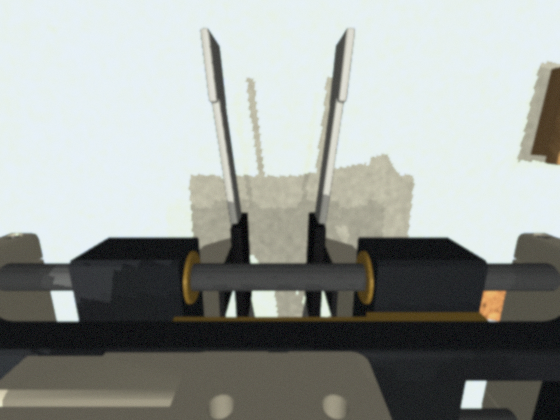

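The tongs are lifted, held level and centred. The left tip spans (206,30) to (213,100) and the right tip (350,30) to (342,100). Next I measure the tips in tool coordinates.

Run:
```python
from h import *
f=np.load('w2.npz'); p,d=f['p'],f['d']; s=dict(tool_pos=f['tp'],tool_rot=f['tr']); W=cloud('wrist',d,s)
Rt=Rm(f['tr']); T=(W-f['tp'])@Rt*1000
for c0,c1 in ((195,245),(312,360)):
  for r in (30,40,55,70,85,97,115,150,190,220,235):
    q=T[r,c0:c1]; ok=(d[r,c0:c1]>0)&(q[:,2]<30); 
    if ok.any():
      q=q[ok]; k=q[:,2]<q[:,2].min()+4; print(c0,r,'x %.1f y %.1f..%.1f z %.1f n%d'%(q[k,0].mean(),q[k,1].min(),q[k,1].max(),np.median(q[k,2]),k.sum()))
```

```text
195 30 x 110.4 y -32.4..-28.8 z -17.1 n9
195 40 x 106.5 y -32.2..-28.5 z -17.1 n10
195 55 x 100.7 y -31.6..-27.9 z -16.9 n10
195 70 x 94.8 y -31.0..-27.6 z -16.8 n9
195 85 x 88.7 y -30.4..-27.0 z -16.7 n10
195 97 x 83.7 y -30.4..-26.6 z -16.9 n10
195 115 x 76.3 y -29.1..-25.4 z -13.7 n10
195 150 x 60.3 y -27.2..-23.7 z -14.3 n9
195 190 x 40.9 y -25.1..-21.6 z -13.9 n9
195 220 x 25.7 y -23.4..-20.0 z -14.2 n8
195 235 x 20.0 y -22.5..-16.8 z -21.0 n13
312 30 x 110.2 y 29.5..33.1 z -17.4 n10
312 40 x 106.4 y 29.2..33.0 z -17.3 n10
312 55 x 100.6 y 28.7..32.3 z -17.7 n10
312 70 x 94.7 y 28.4..32.0 z -17.1 n10
312 85 x 88.6 y 28.0..31.5 z -17.1 n9
312 97 x 83.7 y 27.8..31.1 z -16.9 n10
312 115 x 76.2 y 26.3..29.9 z -14.6 n10
312 150 x 60.3 y 24.8..28.7 z -13.6 n9
312 190 x 41.0 y 22.8..26.5 z -14.4 n9
312 220 x 25.2 y 18.9..24.7 z -13.7 n12
312 235 x 20.0 y 18.2..23.9 z -21.2 n13
```

The tips' mid point is at tool (97.5, 0.4) mm. The tongs' underside sits 9 mm below the TCP and they are level. I raise them and carry them over the tower.

>>> send_rows([
  {"translation": [0,0,-1.5],"spin": 0,"jaw": 0.5},
  {"translation": [0,0.5,-4],"spin": 0,"jaw": 0.5},
  {"translation": [0,2.5,-6.2],"spin": 0,"jaw": 0.5},
  {"translation": [-0.4,5.5,-6.8],"spin": 0,"jaw": 0.5},
  {"translation": [-0.7,9,-6.8],"spin": 0,"jaw": 0.5},
])

```text
time: 4.75
tool_pos: [0.4893, 0.1982, 0.1557]
tool_rot: [3.142, -0.002, 0.22]
contact_force: [0.9, -0.6, -0.8]
opening: 0.0459
grip_force: 7.4
```

>>> send_rows([
  {"translation": [-0.2,3.6,0],"spin": 0,"jaw": 0.5},
  {"translation": [-0.4,7.2,0],"spin": 0,"jaw": 0.5},
  {"translation": [-0.6,10.8,0],"spin": 0,"jaw": 0.5},
  {"translation": [-0.8,13.6,0],"spin": 0,"jaw": 0.5},
  {"translation": [-0.9,15.6,0],"spin": 0,"jaw": 0.5},
])

```text
time: 5.25
tool_pos: [0.5138, 0.0423, 0.1543]
tool_rot: [3.141, 0.001, 0.216]
contact_force: [0.3, 0.3, -1.0]
opening: 0.0458
grip_force: 7.4
```

>>> send_rows([
  {"translation": [0,0,0],"spin": 0,"jaw": 0.5},
  {"translation": [0,0,0],"spin": 0,"jaw": 0.5},
  {"translation": [0,0,0],"spin": 0,"jaw": 0.5},
  {"translation": [0,0,0],"spin": 0,"jaw": 0.5},
  {"translation": [0,0,0],"spin": 0,"jaw": 0.5},
])

```text
time: 5.75
tool_pos: [0.514, 0.0451, 0.1547]
tool_rot: [3.142, 0.0, 0.219]
contact_force: [0.8, -1.0, -1.4]
opening: 0.0457
grip_force: 7.4
```

```bash
python3 w.py w3
```

```text
[0.51398487 0.04507676 0.15468412] [3.14158622e+00 1.13477257e-04 2.19222915e-01] 0.04573676394451035 7.407331019639969 5.75
```

View pics/w3.png

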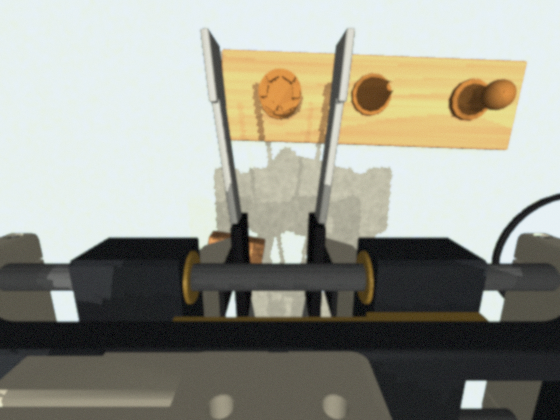

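The tower's crown is at (280,93), between the two tips and below them. The cone is at (372,93) and the pawn at (480,97).

Run:
```python
from h import *
f=np.load('w3.npz'); p,d=f['p'],f['d']; s=dict(tool_pos=f['tp'],tool_rot=f['tr']); W=cloud('wrist',d,s)
Rt=Rm(f['tr']); T=(W-f['tp'])@Rt*1000
for r in (40,55,85):
  for c0,c1 in ((195,245),(312,360)):
    q=T[r,c0:c1]; q=q[(d[r,c0:c1]>0)&(q[:,2]<30)]; print('tip',r,q.mean(0).round(1),q[:,1].min().round(1),q[:,1].max().round(1),q[:,2].min().round(1))
mm=(W[...,2]>0.075)&(W[...,2]<0.11); mm[130:]=0; mm[:,:235]=0;mm[:,330:]=0
a,c,l=max(blobs(mm,50),key=lambda b:b[0]); P=T[l]; print(a,c,'z',P[:,2].min(),W[l][:,2].max())
top=P[P[:,2]<P[:,2].min()+13]; print('crown tool',cv2.minEnclosingCircle(top[:,:2].astype(np.float32)),top.mean(0))
# rays of crown contour (top edge z .086-.092)
v,u=np.nonzero(l); print('extent',u.min(),u.max(),v.min(),v.max())
mm=(abs(W[...,2]-0.04)<0.006); mm[160:]=0; a,c,l=max(blobs(mm,100),key=lambda b:b[0]); print('rack tool',a,cv2.minAreaRect(T[l][:,:2].astype(np.float32)),np.median(T[l][:,2]))
```

```text
tip 40 [107.6 -29.7 -13.5] -32.4 -28.4 -17.2
tip 40 [107.6  30.5 -13.1] 29.2 32.8 -18.3
tip 55 [102.2 -29.  -10.7] -31.7 -27.8 -17.7
tip 55 [102.1  29.9 -11. ] 28.9 32.4 -18.5
tip 85 [ 89.6 -28.  -11. ] -30.7 -27.1 -18.0
tip 85 [ 89.6  29.  -10.9] 28.0 31.3 -17.9
1567 [279.13784301  90.83599234] z 62.036494610712964 0.0926362196334014
crown tool ((97.73702239990234, 2.0313358306884766), 15.638670921325684) [97.53509216  1.85533249 67.61766569]
extent 258 300 68 114
rack tool 12801 ((94.03349304199219, 134.0161895751953), (75.12702941894531, 155.69009399414062), 2.0936532020568848) 115.66746016681782
```

>>> send_rows([
  {"translation": [0,0.15,0],"spin": 0,"jaw": 0.5},
  {"translation": [0,0.15,1],"spin": 0,"jaw": 0.5},
  {"translation": [0,0.15,2.5],"spin": 0,"jaw": 0.5},
  {"translation": [0,0.15,4],"spin": 0,"jaw": 0.5},
  {"translation": [0,0.15,5],"spin": 0,"jaw": 0.5},
])

```text
time: 6.3
tool_pos: [0.5137, 0.0429, 0.1031]
tool_rot: [-3.141, 0.002, 0.218]
contact_force: [0.0, 0.6, -0.8]
opening: 0.0459
grip_force: 7.4
```

>>> send_rows([
  {"translation": [0,0,1.5],"spin": 0,"jaw": 0.5},
  {"translation": [0,0,3.0],"spin": 0,"jaw": 0.5},
  {"translation": [0,0,4.0],"spin": 0,"jaw": 0.5},
  {"translation": [0,0,4.5],"spin": 0,"jaw": 0.5},
  {"translation": [0,0,4.5],"spin": 0,"jaw": 0.5},
])

```text
time: 6.8
tool_pos: [0.5142, 0.0428, 0.0591]
tool_rot: [-3.141, 0.001, 0.218]
contact_force: [-0.5, -0.3, -0.3]
opening: 0.0458
grip_force: 7.4
```

```bash
python3 w.py w4
```

```text
[0.51417712 0.04283149 0.05909349] [-3.14136347e+00  1.12225120e-03  2.17908104e-01] 0.04583348445683475 7.40741528570652 6.8
```

View pics/w4.png

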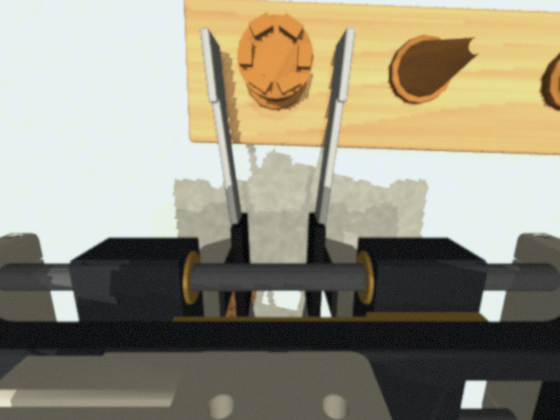

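The tower stands between the tips: crown at about (276,58), tip mid-line at about 278. A numeric check before closing.

Run:
```python
from h import *
f=np.load('w4.npz'); p,d=f['p'],f['d']; s=dict(tool_pos=f['tp'],tool_rot=f['tr']); W=cloud('wrist',d,s)
Rt=Rm(f['tr']); T=(W-f['tp'])@Rt*1000
for r in (35,55,85):
  for c0,c1 in ((200,217),(340,356)):
    q=T[r,c0:c1]; q=q[(d[r,c0:c1]>0)]; q=q[q[:,2]<q[:,2].min()+4]; print('tip',r,q.mean(0).round(1))
mm=(W[...,2]>0.083)&(W[...,2]<0.11); mm[120:]=0; mm[:,:228]=0;mm[:,325:]=0
a,c,l=max(blobs(mm,50),key=lambda b:b[0]); P=T[l]; top=P[P[:,2]<P[:,2].min()+10]; print(a,'crown',cv2.minEnclosingCircle(top[:,:2].astype(np.float32)),top[:,2].min())
print('rack z',np.median(T[100:130,380:500,2]), 'counter',np.median(T[170:200,450:500,2]))
```

```text
tip 35 [108.5 -30.3 -17. ]
tip 35 [108.6  31.  -16.5]
tip 55 [100.8 -29.6 -16.8]
tip 55 [100.7  30.6 -16.8]
tip 85 [ 88.7 -28.6 -16.7]
tip 85 [ 88.7  29.9 -16.9]
5117 crown ((98.06531524658203, -0.5873768925666809), 15.727559089660645) -34.13903285140303
rack z 19.974635207950783 counter 59.98616523249892
```

>>> send_rows([
  {"translation": [0,-0.1,0],"spin": 0,"jaw": 0.5},
  {"translation": [0,-0.1,0],"spin": 0,"jaw": 0.46},
  {"translation": [0,-0.1,0],"spin": 0,"jaw": 0.42},
  {"translation": [0,-0.1,0],"spin": 0,"jaw": 0.39},
  {"translation": [0,-0.1,0],"spin": 0,"jaw": 0.36},
], force=25)

```text
time: 7.35
tool_pos: [0.5143, 0.0438, 0.0599]
tool_rot: [3.141, -0.0, 0.218]
contact_force: [-0.6, -1.0, -1.4]
opening: 0.0338
grip_force: 11.4
```

>>> send_rows([
  {"translation": [0,0,0],"spin": 0,"jaw": 0.34},
  {"translation": [0,0,0],"spin": 0,"jaw": 0.32},
  {"translation": [0,0,0],"spin": 0,"jaw": 0.3},
  {"translation": [0,0,0],"spin": 0,"jaw": 0.28},
  {"translation": [0,0,0],"spin": 0,"jaw": 0.26},
])

```text
time: 7.85
tool_pos: [0.5143, 0.0438, 0.0597]
tool_rot: [3.141, 0.0, 0.218]
contact_force: [0.2, -1.5, -0.7]
opening: 0.0293
grip_force: 25.0
```

>>> send_rows([
  {"translation": [0,0,0],"spin": 0,"jaw": 0.23},
  {"translation": [0,0,0],"spin": 0,"jaw": 0.2},
  {"translation": [0,0,0],"spin": 0,"jaw": 0.2},
  {"translation": [0,0,0],"spin": 0,"jaw": 0.2},
  {"translation": [0,0,0],"spin": 0,"jaw": 0.2},
])

```text
time: 8.35
tool_pos: [0.5142, 0.0438, 0.0597]
tool_rot: [3.142, 0.0, 0.218]
contact_force: [-1.0, -0.6, -0.9]
opening: 0.0297
grip_force: 25.0
```

```bash
python3 w.py w5
```

```text
[0.51423194 0.0438014  0.05967266] [3.14153405e+00 6.28184630e-05 2.17927564e-01] 0.029694373215580213 24.96163845062256 8.35
```

View pics/w5.png

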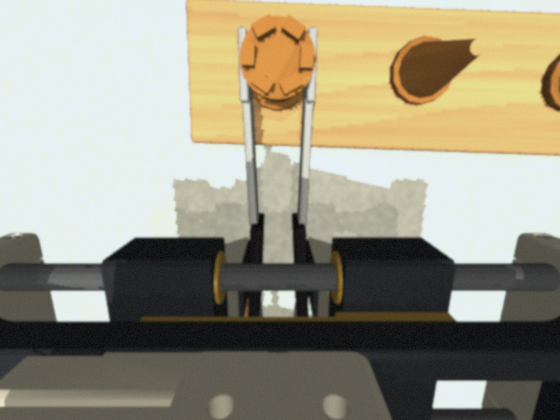

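The tips are closed on the tower's body at (243,65) and (312,65), with 25 N and a 29.7 mm opening. Lifting.

>>> send_rows([
  {"translation": [0,0,-0.3],"spin": 0,"jaw": 0.2},
  {"translation": [0,0,-1.0],"spin": 0,"jaw": 0.2},
  {"translation": [0,0,-2.0],"spin": 0,"jaw": 0.2},
  {"translation": [0,0,-3.0],"spin": 0,"jaw": 0.2},
  {"translation": [0,0,-4.0],"spin": 0,"jaw": 0.2},
])

```text
time: 8.9
tool_pos: [0.5145, 0.0438, 0.101]
tool_rot: [3.141, -0.001, 0.218]
contact_force: [0.4, -0.1, -1.6]
opening: 0.0295
grip_force: 25.0
```

>>> send_rows([
  {"translation": [0,0,-1.5],"spin": 0,"jaw": 0.2},
  {"translation": [0,0,-3.0],"spin": 0,"jaw": 0.2},
  {"translation": [0,0,-4.2],"spin": 0,"jaw": 0.2},
  {"translation": [0,0,-5.0],"spin": 0,"jaw": 0.2},
  {"translation": [0,0,-5.0],"spin": 0,"jaw": 0.2},
])

```text
time: 9.4
tool_pos: [0.5149, 0.0438, 0.151]
tool_rot: [3.141, -0.002, 0.218]
contact_force: [0.3, 1.2, -1.0]
opening: 0.0298
grip_force: 25.0
```

```bash
cat > chk.py <<'E'
import sys
from h import *
from w import snap
s,p,d=snap(sys.argv[1]); W=cloud('wrist',d,s); T=(W-s['tool_pos'])@Rm(s['tool_rot'])*1000
h=cv2.cvtColor(p,cv2.COLOR_RGB2HSV); m=(T[...,2]<-19)&(h[...,1]>110); m[140:]=0; m[:,:225]=0; m[:,335:]=0
a,c,l=max(blobs(m,50),key=lambda b:b[0]); P=T[l]; top=P[P[:,2]<P[:,2].min()+10]
print(a,'crown',cv2.minEnclosingCircle(top[:,:2].astype(np.float32)),'top z',np.percentile(P[:,2],[1,10,50]))
b=P[P[:,2]<np.percentile(P[:,2],60)]; A=np.c_[b[:,:2],np.ones(len(b))]; print('slope',np.linalg.lstsq(A,b[:,2],rcond=None)[0][:2])
for r in (40,55,85):
  for c0,c1 in ((236,247),(308,318)):
    q=T[r,c0:c1]; q=q[d[r,c0:c1]>0]; q=q[q[:,2]<q[:,2].min()+4]; print('tip',r,q.mean(0).round(1))
c=np.array([98,0,-34+52.]); print('tower base world',Rm(s['tool_rot'])@c/1000+s['tool_pos'])
E
python3 chk.py w6
```

```text
[0.51490144 0.04376911 0.15099262] [ 3.14081504e+00 -2.33644079e-03  2.17963982e-01] 0.029754715482561336 24.963863790035248 9.4
4934 crown ((67.52156829833984, 0.7080641984939575), 9.999999747378752e-05) top z [-32.17504597 -31.24052414 -25.56031223]
slope [0.22962707 0.00127468]
tip 40 [104.4 -12.8 -24.7]
tip 40 [104.3  13.6 -24.9]
tip 55 [ 97.5 -12.5 -30.8]
tip 55 [ 97.5  13.4 -30.5]
tip 85 [ 88.7 -14.8 -16.7]
tip 85 [ 88.8  15.6 -16.2]
tower base world [0.61062657 0.06495621 0.13322165]
```

View pics/w6.png

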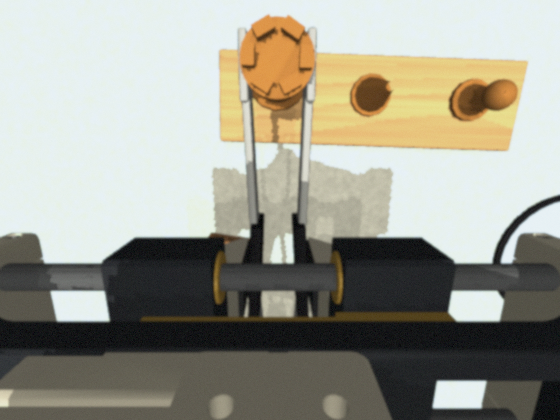

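The tower is lifted clear, with the rack and the other pieces undisturbed at (372,94) and (480,98). I check it for lean by comparing the crown's plane before and after the lift.

Run:
```python
from h import *
for n in ('w4','w5','w6'):
    f=np.load(n+'.npz'); p,d=f['p'],f['d']; s=dict(tool_pos=f['tp'],tool_rot=f['tr']); W=cloud('wrist',d,s); T=(W-f['tp'])@Rm(f['tr'])*1000
    m=(T[...,2]<-20)&(T[...,2]>-40)&(cv2.cvtColor(p,cv2.COLOR_RGB2HSV)[...,1]>110); m[120:]=0; m[:,:228]=0; m[:,328:]=0
    P=T[m]; c=np.median(P,0)
    # floor disc of crown: central 9 mm ; battlements: ring
    x,y=P[:,0]-98,P[:,1]-0.3; r=np.hypot(x,y); q=r<9
    A=np.c_[x,y,np.ones_like(x)]; 
    print(n,'floor',np.linalg.lstsq(A[q],P[q,2],rcond=None)[0].round(3),'circ',cv2.minEnclosingCircle(P[P[:,2]<-24][:,:2].astype(np.float32)))
    v,u=np.nonzero(m); print('px',u.min(),u.max(),v.min(),v.max())
```

```text
w4 floor [ -0.045  -0.08  -26.288] circ ((98.06437683105469, -0.5875306725502014), 15.72756290435791)
px 237 312 12 99
w5 floor [-7.6000e-02  1.1000e-02 -2.5486e+01] circ ((97.716552734375, 0.3992931842803955), 15.659501075744629)
px 239 314 13 99
w6 floor [-6.4000e-02 -6.0000e-03 -2.5051e+01] circ ((97.5443344116211, 0.27184760570526123), 15.397583961486816)
px 239 314 16 99
```

The tower is upright and unslipped. Carrying it to the mirror.

>>> send_rows([
  {"translation": [-0.5,1.0,0],"spin": 0,"jaw": 0.2},
  {"translation": [-1.5,2.9,0],"spin": 0,"jaw": 0.2},
  {"translation": [-2.8,5.4,0],"spin": 0,"jaw": 0.2},
  {"translation": [-4.3,8.3,0],"spin": 0,"jaw": 0.2},
  {"translation": [-5.9,11.4,0],"spin": 0,"jaw": 0.2},
])

```text
time: 9.95
tool_pos: [0.4802, -0.0816, 0.1489]
tool_rot: [-3.141, 0.002, 0.219]
contact_force: [0.9, -0.0, -1.1]
opening: 0.0291
grip_force: 25.0
```

>>> send_rows([
  {"translation": [-1.6,3.2,0],"spin": 0,"jaw": 0.2},
  {"translation": [-3.3,6.4,0],"spin": 0,"jaw": 0.2},
  {"translation": [-4.9,9.4,0],"spin": 0,"jaw": 0.2},
  {"translation": [-6.4,12.2,0],"spin": 0,"jaw": 0.2},
  {"translation": [-7.6,14.6,0],"spin": 0,"jaw": 0.2},
])

```text
time: 10.45
tool_pos: [0.4371, -0.2411, 0.1489]
tool_rot: [-3.141, 0.001, 0.217]
contact_force: [0.7, 0.1, -2.2]
opening: 0.0297
grip_force: 25.0
```

>>> send_rows([
  {"translation": [-1.1,2.1,0.3],"spin": 0,"jaw": 0.2},
  {"translation": [-2.0,3.9,0.9],"spin": 0,"jaw": 0.2},
  {"translation": [-2.6,5.1,1.6],"spin": 0,"jaw": 0.2},
  {"translation": [-2.9,5.7,2.2],"spin": 0,"jaw": 0.2},
  {"translation": [-3.0,5.8,2.5],"spin": 0,"jaw": 0.2},
])

```text
time: 10.95
tool_pos: [0.4212, -0.3024, 0.1235]
tool_rot: [-3.14, 0.001, 0.217]
contact_force: [0.5, 1.1, -1.7]
opening: 0.0298
grip_force: 25.0
```

>>> send_rows([
  {"translation": [0,0,0],"spin": 0,"jaw": 0.2},
  {"translation": [0,0,0],"spin": 0,"jaw": 0.2},
  {"translation": [0,0,0],"spin": 0,"jaw": 0.2},
  {"translation": [0,0,0],"spin": 0,"jaw": 0.2},
  {"translation": [0,0,0],"spin": 0,"jaw": 0.2},
])

```text
time: 11.45
tool_pos: [0.4221, -0.3021, 0.125]
tool_rot: [3.141, -0.0, 0.219]
contact_force: [-0.5, 0.1, -1.2]
opening: 0.0293
grip_force: 25.0
```

Run:
```python
from h import *
s=monitor.observe(); print(s['tool_pos'],s['tool_rot'],s['time'],s['opening'],s['grip_force'],abs(s['qvel']).max())
p,d=read_camera('wrist'); a,da=read_camera('scene'); cv2.imwrite('pics/end.png',np.vstack([p[:230],a[:330]])[:,:,::-1])
W=cloud('wrist',d,s); T=(W-s['tool_pos'])@Rm(s['tool_rot'])*1000
m=(T[...,2]<-20)&(T[...,2]>-40)&(cv2.cvtColor(p,cv2.COLOR_RGB2HSV)[...,1]>110); m[120:]=0; m[:,:228]=0; m[:,328:]=0
P=T[m]; x,y=P[:,0]-98,P[:,1]-.3; q=np.hypot(x,y)<9; A=np.c_[x,y,np.ones_like(x)]; print('floor',np.linalg.lstsq(A[q],P[q,2],rcond=None)[0].round(3),cv2.minEnclosingCircle(P[P[:,2]<-24][:,:2].astype(np.float32)))
W2=cloud('scene',da); h=cv2.cvtColor(a,cv2.COLOR_RGB2HSV)
m=(np.hypot(W2[...,0]-.5176,W2[...,1]+.2812)<.045)&(W2[...,2]>.09)&(W2[...,2]<.18)&(h[...,1]>110)&(h[...,0]<25)
P=W2[m]; print(len(P),np.percentile(P,[2,50,98],axis=0).round(4))
```

```text
[ 0.42213311 -0.30212291  0.12497757] [ 3.14113118e+00 -2.44562044e-04  2.18504413e-01] 11.45 0.029322292415274967 24.963631331920624 0.0035102986813358946
floor [-6.3000e-02 -3.0000e-03 -2.5032e+01] ((97.44568634033203, 0.39312469959259033), 15.36689281463623)
85 [[ 0.505  -0.2896  0.109 ]
 [ 0.523  -0.2757  0.1508]
 [ 0.5322 -0.2666  0.1578]]
```

View pics/end.png

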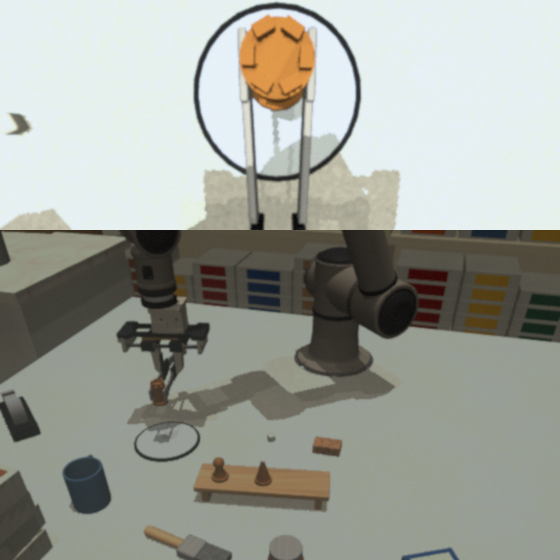

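The final view shows the tower upright in the tongs at (277,60), over the mirror ring centred near (277,92). The pawn and cone still stand on the rack. The tower's base is at about z = 0.105 m, so handing in.

```bash
python3 -c "
from cell import job
print(job.hand_in())"
```

```text
the job is handed in; nothing more can be done
None
```

The job is handed in: the tower is held still and upright in the tongs about 10 cm above the middle of the mirror, only the tongs gripped it, and the pawn and cone still stand on the rack.

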